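Load the slide dryer and start it

ROBOT

A 6-joint arm with a two-finger parallel gripper is mounted at the origin on the work surface. World frame = base frame: x ahead of the robot, y to its left, z up, the work surface at z = 0. Lengths are in m, angles in rad, forces in N, time in s.
With the tool pointing down it reaches from about 0.35 to 0.775 m from the base axis. Payload 5.5 kg.
Tool frame: the origin (TCP) lies between the finger pads; the fingertips stand 8 mm ahead of it and the grasp point (between the pads) lies 11 mm behind it; z points along the fingers, y is the line along which they close (so a half turn about z gives the same grasp; the last joint's range is limited). The gripper opens to 85 mm and grips with 20 to 120 N. Pads are 22 mm wide; open, the fingers measure 114 mm over their backs; the gripper's body (76 mm by 85 mm) begins 54 mm behind the grasp point. The pads swing forward as they close: fully open they stand 13 mm farther back than shut.
Start: joints at [1.048, 0.313, 0.046, 1.304, 0, 1.431], TCP at [0.215, 0.533, 0.239] pointing down, gripper open.
Joint ranges: [-2.76, 2.76], [-0.86, 1.69], [-1.03, 1.26], [-2.2, 2.34], [-1.47, 1.5], [-3.14, 3.14]. Speed limits (rad/s): [2.57, 2.57, 3.14, 3.14, 3.14, 3.14].

INTERFACE

Orientations are given as a unit quaternion [w, x, y, z].
In Python, from workcell import env gives the robot as it stands.
- The arm moves only by the tool move_arm, never from a script. Its argument "moves" is one flat list of numbers, 5 for each row, row after row: the shift along the world's x, y, z in m, then the turn about the world's z in rad, then the finger opening in m, from 0 to 0.0854. A call has 1 to 12 rows; each row is the pose to reach, as a shift and turn from the pose commanded when the call began; what a row does not reach only later rows make up. A row lasts 1/12 s, in which the tool goes at most 41.7 mm and 7.16 degrees, less where a joint would pass 70% of its speed; a pose out of reach is approached as far as the arm can. A call with a gripper value outside its range is refused whole. The fingers move at their own pace and stop on an object; "newtons" is the grip in N (left out, the last holds). Time passes only in rows, so rows that repeat a pose let the fingers close. It gives the time, the measured TCP pose, the force, the opening and the grip force at its end, in the units of the state.
- env.get_state(): the state, without advancing time (a new reading comes with each control period).
- env.read_camera(name): name is "scene" or "side" or "wrist"; returns a dict with "pixels" (420x560x3 uint8, red, green, blue), "camera_matrix" (3x3 intrinsics, pixels), "rvec" (rotation vector, rad) and "tvec" (3), from world to camera coordinates, as OpenCV has them. Camera axes: x right, y down, z forward; pixel columns grow to the right and rows downward; lengths in m; the calibration is good to about 2 mm. A picture is of the moment at which its call begins. There is no depth.
- env.hand_in(): hands the job in; it is judged then, once.
The state is a dict: "clock": time; "joint_pos": joint angles; "qvel": joint speeds; "tau": joint torques, N m; "tcp_pos": TCP position; "orientation": TCP orientation; "wrist_force": force on the tool from outside, world axes, zero at the start; "ft_torque": the same for the moment, N m; "finger_gap": finger opening in m; "grip_force": force on a finger pad.
Only numpy, scipy, OpenCV 4.12 (cv2) and the standard library are available. Lean on these libraries where they do the work, as an engineer would, in place of code of your own. Each camera call takes 0.05 s, during which the arm holds its last target. There are 200 camera calls.

TASK

Dry the stained slides: first slide the dryer's door fully open (to the left), set every orange slide tray on the dryer's ledge and push it lengthwise under the clear hood into a bay of its own, right side up and as far as the back stop. When all are in, slide the door fully shut and then flip the red switch on (away from the robot). Leave the other things on the bench as they are.

Things in the scene. Friction and masses are not known exactly. Their poses are not given: they have to be found in the camera images.
- dryer: White slide dryer, fixed to the bench. Origin: on the bench top under the middle of its clear hood's front edge; x points into the bays (away from robot), y left, z up. In mm: flat deck 45 high, x -150 (open ledge, no walls) to the back stop at x 112, y -135 to 135. Hood from x 0 on: underside 79, top 85 high. Control section: box x -20 to 200, y 135 to 370, 85 high; red switch on it.
- bay_right (a point): On the deck at the mouth of the right (dryer y -75 mm) bay (dryer x 0, 45 mm above the bench), axes as the dryer. The three straight bays under the hood are at least 70 mm wide and parted by 5 mm thick steel dividers that start here, 32 mm tall. A tray against the back stop has its near end 8 mm outside this point, 22 mm behind the inner face of the door.
- bay_middle (a point): On the deck at the mouth of the middle (dryer y 0) bay (dryer x 0, 45 mm above the bench), axes as the dryer. The three straight bays under the hood are at least 70 mm wide and parted by 5 mm thick steel dividers that start here, 32 mm tall. A tray against the back stop has its near end 8 mm outside this point, 22 mm behind the inner face of the door.
- bay_left (a point): On the deck at the mouth of the left (dryer y 75 mm) bay (dryer x 0, 45 mm above the bench), axes as the dryer. The three straight bays under the hood are at least 70 mm wide and parted by 5 mm thick steel dividers that start here, 32 mm tall. A tray against the back stop has its near end 8 mm outside this point, 22 mm behind the inner face of the door.
- door (a joint): The sliding door: clear panel 226 mm wide, 6 thick, from 49 to 93 mm above the bench, on a track across the deck at dryer x -33 mm (faces at -36 and -30). Value in m along dryer +y (left): 0 shut, centred before the bays; 0.24 fully open, in front of the control section. About 1.2 N of friction; stays where it is left.
- door_handle (a point): Middle of the top face of the door's blue upright grip, 138 mm above the bench, above the middle of the door. The grip is a block 14 mm thick (dryer x), 30 mm wide (dryer y) and 45 mm tall (from 93 to 138 mm above the bench).
- switch (a joint): The red toggle lever of the dryer, standing on its control section; 0 rad is off (leaning towards the robot, dryer -x), 1.0 rad is on (leaning away, dryer +x). It turns about an axis along dryer y, and stays where it is left.
- switch_tip (a point): Centre of the red ball (26 mm across) at the tip of the toggle lever, 80 mm from the pivot; the pivot is at dryer x 35, y 315, 107 mm above the bench. About 1 N at the ball moves it; the ball moves about 77 mm along dryer +x from off to on.
- tray1: Orange slide tray with glass slides lying in its top face: a solid block 120 mm long (its x), 56 mm wide (its y), 24 mm tall, about 0.18 kg. Origin: centre of its underside. Either end may go first. May be absent (None at the start).
- tray2: Orange slide tray with glass slides lying in its top face: a solid block 120 mm long (its x), 56 mm wide (its y), 24 mm tall, about 0.18 kg. Origin: centre of its underside. Either end may go first. May be absent (None at the start).
- tray3: Orange slide tray with glass slides lying in its top face: a solid block 120 mm long (its x), 56 mm wide (its y), 24 mm tall, about 0.18 kg. Origin: centre of its underside. Either end may go first. May be absent (None at the start).
- oil_bottle: Bystander: a small amber bottle with a green label, 52 mm across, 100 mm tall. Origin: centre of its underside. Leave it alone.
- beaker: Bystander: a glass beaker, 72 mm across, 90 mm tall. Origin: centre of its underside. Leave it alone.
- petri_dish: Bystander: a clear closed petri dish, 90 mm across, 18 mm tall. Origin: centre of its underside. Leave it alone.
- slide_box: Bystander: a closed blue slide box, 100 x 170 x 36 mm. Origin: centre of its underside. Leave it alone.
- stain_bottle: Bystander: a white bottle with a red cap, 60 mm across, 140 mm tall. Origin: centre of its underside. Leave it alone.
- reagent_jar: Bystander: an amber jar, 70 mm across, 90 mm tall. Origin: centre of its underside. Leave it alone.
- filter_carton: Bystander: a cardboard carton, 90 x 90 x 50 mm. Origin: centre of its underside. Leave it alone.
There are look-alikes about, which are no part of the job. Leave any green look-alike of the tray1 alone.

How it is judged:
On the way, in this order (a step that is already met when the one before it is completed fails the run):
1. the door is slid open (value of joint door above 0.215 m), for 0.2 s.
2. every tray is in a bay under the hood, clear of the door (x of each of tray1, tray2, tray3 in the frame of dryer above 0.03 m and y of tray1 in the frame of dryer between -0.115 and 0.115 m and z of tray1 in the frame of dryer between 0.035 and 0.056 m and angle between each of tray1, tray2, tray3's own z axis and vertical below 0.2 rad and y of tray2 in the frame of dryer between -0.115 and 0.115 m and z of tray2 in the frame of dryer between 0.035 and 0.056 m and y of tray3 in the frame of dryer between -0.115 and 0.115 m and z of tray3 in the frame of dryer between 0.035 and 0.056 m and value of joint door above 0.12 m), for 0.2 s.
3. the door is shut (value of joint door below 0.008 m), for 0.2 s.
4. the switch is flipped on (value of joint switch above 0.8 rad), for 0.2 s.
At the end, for the whole second after the job is handed in: Every tray present lies right side up on the deck in a bay under the hood, wholly behind the door line (origin at least 30 mm past the hood's front edge; 52 mm when against the back stop), at rest; the door is shut (within 8 mm) and the switch is on (past 0.8 of 1.0 rad) (x of each of tray1, tray2, tray3 in the frame of dryer above 0.03 m and y of tray1 in the frame of dryer between -0.115 and 0.115 m and z of tray1 in the frame of dryer between 0.035 and 0.056 m and angle between each of tray1, tray2, tray3's own z axis and vertical below 0.2 rad and y of tray2 in the frame of dryer between -0.115 and 0.115 m and z of tray2 in the frame of dryer between 0.035 and 0.056 m and y of tray3 in the frame of dryer between -0.115 and 0.115 m and z of tray3 in the frame of dryer between 0.035 and 0.056 m and value of joint door below 0.008 m and value of joint switch above 0.8 rad and linear speed of each of tray1, tray2, tray3 below 0.02 m/s); the robot touches nothing.
It fails at once if a bystander (bottle, beaker, dish, box, jar or carton) shifted more than 60 mm or tipped over (distance of any of oil_bottle, beaker, petri_dish, slide_box, stain_bottle, reagent_jar, filter_carton from where it was at the start of the episode above 0.06 m or angle between any of oil_bottle, beaker, petri_dish, slide_box, stain_bottle, reagent_jar, filter_carton's own z axis and vertical above 0.5 rad).
Of tray1, tray2, tray3 only 2 to 3 are there at a start; the rules pass over those that are not, and their reading is None.
At some moment in a run one of tray1, tray2, tray3 may be knocked a few centimetres aside while the robot is not near it.
Once in a run the grip may slacken for a moment while it holds something.
It also fails if it takes over 210 s, if anything falls off the work surface, if the arm or the gripper's body presses on something with over 40 N, if the wrist force passes 120 N, or if a joint passes its speed limit or range.

## Working session

There is one attempt and no reset: what is moved stays moved. The work goes in short steps, Python scripts to look and compute and a tool call to move; the robot and the scene stay as the last step left them, time stands still between calls to the robot, and variables do not carry over. Pictures are saved under pics/ and viewed, at most 18 in all, crops included, and the job is handed in when it is done.

Besides the shell and the picture viewer there is one more tool, called after "Request:" by a JSON object that holds its "op" and its "data". move_arm: Moves the arm, as the interface text tells. Its arguments: {"type":"object","properties":{"moves":{"type":"array"},"newtons":{"type":"number"}},"required":["moves"]}

```bash
mkdir -p pics; cat > h.py <<'E'
import numpy as np, cv2, pickle
from workcell import env
def snap(n,f):
    c=env.read_camera(n); cv2.imwrite(f'pics/{f}.png',c['pixels'][:,:,::-1]); pickle.dump(c,open(f'pics/{f}.pkl','wb')); return c
def load(f): return pickle.load(open(f'pics/{f}.pkl','rb'))
def ray(c,uv):
    R=cv2.Rodrigues(np.array(c['rvec'],float))[0]; t=np.array(c['tvec'],float).ravel()
    d=R.T@np.linalg.inv(c['camera_matrix'])@np.array([*uv,1.]); return -R.T@t,d/np.linalg.norm(d)
def atz(f,uv,z):
    o,d=ray(load(f),uv); return o+d*(z-o[2])/d[2]
def tri(*fu):
    A=np.zeros((3,3));b=np.zeros(3)
    for f,uv in fu:
        o,d=ray(load(f),uv);P=np.eye(3)-np.outer(d,d);A+=P;b+=P@o
    p=np.linalg.solve(A,b)
    r=[np.linalg.norm((np.eye(3)-np.outer(d,d))@(p-o)) for o,d in (ray(load(f),uv) for f,uv in fu)]
    return p,r
def proj(f,p):
    c=load(f);return cv2.projectPoints(np.array(p,float).reshape(-1,1,3),np.array(c['rvec'],float),np.array(c['tvec'],float),np.array(c['camera_matrix'],float),None)[0].reshape(-1,2)
E
python3 - <<'E'
from h import *
for n in ('scene','side'):
    c=snap(n,n+'0'); print(n,ray(c,(280,210)))
    im=cv2.imread(f'pics/{n}0.png'); cv2.imwrite(f'pics/{n}0b.png',cv2.resize(im,(800,600),interpolation=cv2.INTER_CUBIC))
s=env.get_state();print(s)
E
```

```text
scene (array([ 1.1145945 , -0.8180122 ,  1.00623846]), array([-0.47611945,  0.57437583, -0.66588488]))
side (array([ 1.31991035, -0.91633781,  1.02398274]), array([-0.54321361,  0.57965386, -0.60738816]))
{'clock': 0.1, 'joint_pos': array([1.04839979e+00, 3.13947678e-01, 4.50913837e-02, 1.30356243e+00,
       1.98379134e-05, 1.43121741e+00]), 'qvel': array([ 0.00163527, -0.00043803,  0.00260954,  0.00062078, -0.00087863,
       -0.00052167]), 'tau': array([ 1.82124579e-03, -4.81724381e+01,  2.99244976e+01,  1.27611944e-02,
       -2.29345815e-04,  2.18484371e-05]), 'tcp_pos': array([0.21456077, 0.53300972, 0.23848478]), 'orientation': array([-2.73001432e-04,  1.90242109e-01,  9.81736870e-01, -7.63943995e-04]), 'wrist_force': array([-0.35844387,  0.04351065, -0.69403867]), 'ft_torque': array([ 0.02281521,  0.04784277, -0.03823278]), 'grip_force': 0.0, 'finger_gap': 0.0853805211935636}
```

View pics/scene0b.png

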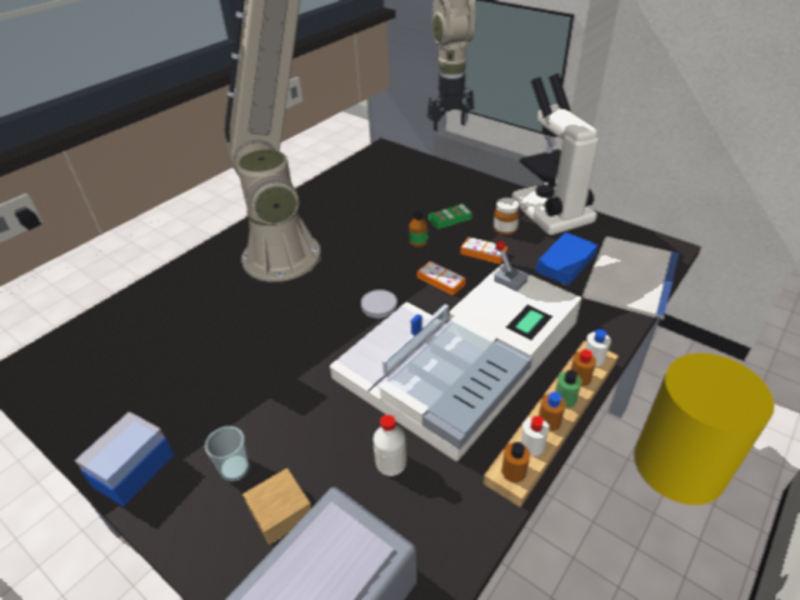

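View pics/side0b.png

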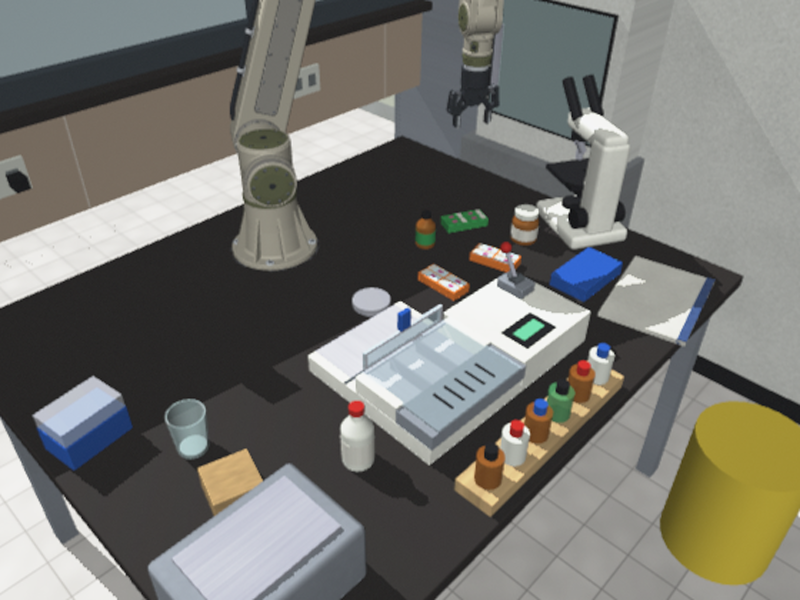

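The scene and side views show two orange trays, at about (441,277) and (483,249) in the enlarged scene picture. A green look-alike sits at (450,215), the dryer is centred near (450,370), the blue grip is at (416,325) and the switch ball at (502,247).

```bash
python3 - <<'E'
from h import *
k=.7
for n,a,b in [('tray A',(441,272),(443,278)),('tray B',(483,245),(495,255)),('grip top',(417,318),(404,311)),('ball',(502,247),(506,248)),('ledge near-left?',(404,304),(397,306)),('ledge nearright',(332,366),(310,354)),('hood/corner far right bottom',(459,456),(432,462)),('petri',(379,300),(371,298)),('ctl far left',(580,295),(589,312)),('reagent',(507,203),(525,210)),('oil',(418,217),(426,215))]:
    p,r=tri(('scene0',np.array(a)*k),('side0',np.array(b)*k)); print(n,p.round(3),np.round(r,3),atz('scene0',np.array(a)*k,.05).round(3),atz('side0',np.array(b)*k,.05).round(3))
for n in('scene','side'):
    im=cv2.imread(f'pics/{n}0.png'); cv2.imwrite(f'pics/{n}c.png',cv2.resize(im[145:345,205:425],None,fx=3.6,fy=3,interpolation=cv2.INTER_CUBIC) if 0 else cv2.resize(im[150:330,210:420] ,(700,600),interpolation=cv2.INTER_CUBIC))
w=snap('wrist','w0');print(ray(w,(280,210)))
E
```

```text
tray A [ 0.405  0.22  -0.014] [0.002 0.002] [0.45  0.157 0.05 ] [0.462 0.147 0.05 ]
tray B [ 0.426  0.41  -0.025] [0.001 0.001] [0.476 0.322 0.05 ] [0.49  0.313 0.05 ]
grip top [ 0.564 -0.098  0.144] [0.001 0.001] [ 0.504 -0.02   0.05 ] [ 0.483 -0.01   0.05 ]
ball [0.609 0.176 0.189] [0. 0.] [0.523 0.345 0.05 ] [0.49  0.358 0.05 ]
ledge near-left? [ 0.406  0.051 -0.011] [0.002 0.002] [0.448 0.001 0.05 ] [ 0.459 -0.008  0.05 ]
ledge nearright [ 0.452 -0.259  0.061] [0.002 0.002] [ 0.445 -0.254  0.05 ] [ 0.443 -0.25   0.05 ]
hood/corner far right bottom [ 0.772 -0.237 -0.022] [0. 0.] [ 0.796 -0.277  0.05 ] [ 0.81  -0.284  0.05 ]
petri [0.357 0.01  0.008] [0. 0.] [ 0.389 -0.024  0.05 ] [ 0.397 -0.028  0.05 ]
ctl far left [0.782 0.276 0.055] [0.003 0.003] [0.781 0.286 0.05 ] [0.78  0.278 0.05 ]
reagent [0.451 0.487 0.092] [0. 0.] [0.421 0.547 0.05 ] [0.412 0.549 0.05 ]
oil [0.283 0.282 0.09 ] [0.002 0.002] [0.246 0.328 0.05 ] [0.237 0.337 0.05 ]
(array([0.14365516, 0.56124178, 0.37344137]), array([ 0.27166073, -0.09078096, -0.95810191]))
```

View pics/scenec.png

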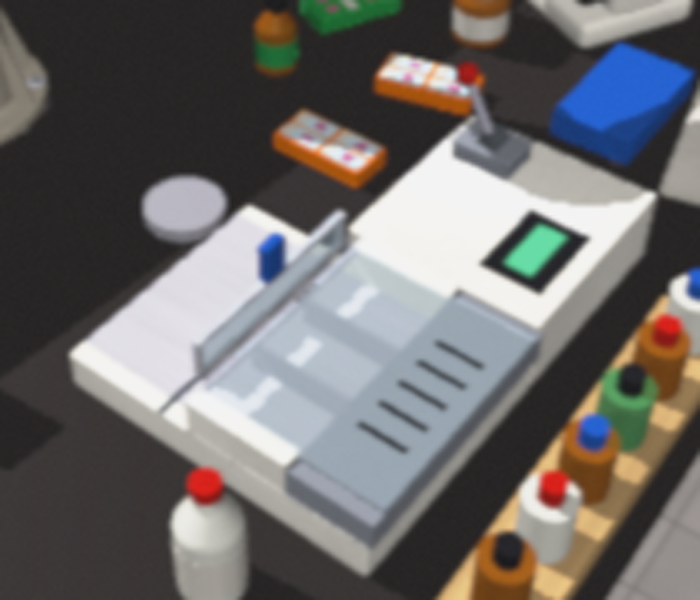

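View pics/w0.png

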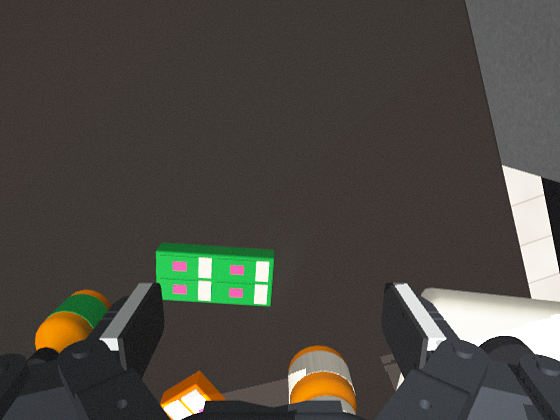

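```bash
cat >> h.py <<'E'
def T(P,p): 
    x,y,a=p; P=np.atleast_2d(P); c,s=np.cos(a),np.sin(a)
    return np.c_[x+c*P[:,0]-s*P[:,1], y+s*P[:,0]+c*P[:,1], P[:,2]]
E
python3 - <<'E'
from h import *
from scipy.optimize import least_squares
M=np.array([[-.15,-.135,.045],[-.15,.135,.045],[.2,.37,.085],[-.0034,.315,.1772],[-.033,0,.138]])
sc=np.array([[72,355],[248,207],[655,195],[469,73],[271,240]])/(10/3)+[210,150]
f=lambda p:(proj('scene0',T(M,p))-sc).ravel()
r=least_squares(f,[.58,-.13,0.]);print(r.x,r.fun.reshape(-1,2).round(1))
np.save('d.npy',r.x)
print(proj('side0',T(M,r.x))/.7)
print(T(M,r.x))
for n,P in [('right',[0,-.075,.045]),('mid',[0,0,.045]),('left',[0,.075,.045]),('farR',[.112,-.075,.045])]: print(n,T(P,r.x))
E
```

```text
[ 0.59267548 -0.11619313 -0.0152894 ] [[ 1.2 -0.8]
 [ 1.2 -1.7]
 [ 1.6 -2.3]
 [ 0.1 -1. ]
 [-3.8  4.6]]
[[309.57970788 355.070333  ]
 [401.0721369  299.4794083 ]
 [592.32696498 308.52089999]
 [506.33781545 245.91518423]
 [396.14108749 316.50893362]]
[[ 0.44062902 -0.24888403  0.045     ]
 [ 0.444757    0.02108441  0.045     ]
 [ 0.79830896  0.25070587  0.085     ]
 [ 0.59409185  0.19882204  0.1772    ]
 [ 0.55967934 -0.1156886   0.138     ]]
right [[ 0.59152882 -0.19118436  0.045     ]]
mid [[ 0.59267548 -0.11619313  0.045     ]]
left [[ 0.59382214 -0.04120189  0.045     ]]
farR [[ 0.70351573 -0.19289671  0.045     ]]
```

Request:
{"op": "move_arm", "data": {"moves": [0.03,-0.025,0.01,0.05,0.085,0.06,-0.05,0.02,0.1,0.085,0.09,-0.075,0.03,0.15,0.085,0.12,-0.1,0.04,0.2,0.085,0.15,-0.125,0.05,0.25,0.085,0.18,-0.15,0.06,0.3,0.085,0.21,-0.175,0.06,0.36,0.085,0.24,-0.2,0.06,0.36,0.085,0.27,-0.22,0.06,0.36,0.085,0.285,-0.233,0.06,0.36,0.085,0.285,-0.233,0.06,0.36,0.085,0.285,-0.233,0.06,0.36,0.085]}}

```text
clock: 1.15
tcp_pos: [0.5003, 0.2994, 0.2986]
orientation: [-0.001, 0.013, 1.0, -0.0]
wrist_force: [-0.1, 0.0, 0.4]
finger_gap: 0.0847
grip_force: 0.0
```

```bash
python3 - <<'E'
from h import *
w=snap('wrist','w1');print(ray(w,(280,210)),w['camera_matrix'],env.get_state()['orientation'])
E
```

```text
(array([0.42403423, 0.300944  , 0.43361043]), array([ 0.28462811,  0.01129275, -0.95857149])) [[377.2687434    0.         272.44303698]
 [  0.         377.2687434  215.11409175]
 [  0.           0.           1.        ]] [-7.07138652e-04  1.18527060e-02  9.99929504e-01  4.87354046e-06]
```

View pics/w1.png

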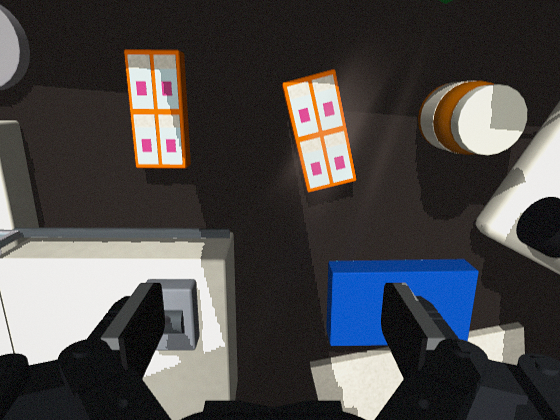

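The wrist view shows tray A with corners at about (124,51), (180,49), (185,167), (137,167). Tray B's are at (284,83), (335,70), (355,181), (307,192). Next I'll look at the dryer.

Request:
{"op": "move_arm", "data": {"moves": [0.0,-0.02,0.01,0.12,0.085,0.0,-0.04,0.02,0.24,0.085,0.0,-0.06,0.03,0.36,0.085,0.0,-0.08,0.03,0.48,0.085,0.0,-0.1,0.03,0.6,0.085,0.0,-0.12,0.03,0.72,0.085,0.0,-0.14,0.03,0.84,0.085,0.0,-0.16,0.03,0.96,0.085,0.0,-0.18,0.03,1.08,0.085,0.0,-0.18,0.03,1.2,0.085,0.0,-0.18,0.03,1.32,0.085,0.0,-0.18,0.03,1.44,0.085]}}

```text
clock: 2.2
tcp_pos: [0.4988, 0.1214, 0.3296]
orientation: [0.0, -0.654, 0.757, 0.0]
wrist_force: [0.2, 0.3, 0.4]
finger_gap: 0.0853
grip_force: 0.0
```

Request:
{"op": "move_arm", "data": {"moves": [0.02,0.0,0.0,0.12,0.085,0.02,0.0,0.0,0.12,0.085,0.02,0.0,0.0,0.12,0.085]}}

```text
clock: 2.45
tcp_pos: [0.5192, 0.1216, 0.3291]
orientation: [-0.0, -0.695, 0.719, 0.0]
wrist_force: [0.7, -0.4, 0.2]
finger_gap: 0.085
grip_force: 0.0
```

```bash
python3 - <<'E'
from h import *
w=snap('wrist','w2');print(ray(w,(280,210)))
for n,c in (('A',[(124,51),(180,49),(185,167),(137,167)]),('B',[(284,83),(335,70),(355,181),(307,192)])):
    P=np.array([atz('w1',u,.024) for u in c]);print(n,P.mean(0).round(4),[np.linalg.norm(P[i]-P[(i+1)%4]).round(4) for i in range(4)],P.round(3).tolist())
    q=proj('scene0',P.mean(0))[0];print('scene',q/.7,(q-[210,150])*10/3)
print(env.get_state()['joint_pos'])
E
```

```text
(array([0.51658443, 0.04488073, 0.46402322]), array([-0.01112256,  0.28508196, -0.95843861]))
A [0.4344 0.1787 0.024 ] [np.float64(0.0563), np.float64(0.119), np.float64(0.0525), np.float64(0.1171)] [[0.376, 0.153, 0.024], [0.375, 0.209, 0.024], [0.494, 0.203, 0.024], [0.493, 0.15, 0.024]]
scene [440.80586859 273.27645151] [328.54702671 137.64505351]
B [0.4621 0.3507 0.024 ] [np.float64(0.0531), np.float64(0.1181), np.float64(0.0542), np.float64(0.1179)] [[0.41, 0.313, 0.024], [0.399, 0.364, 0.024], [0.514, 0.389, 0.024], [0.525, 0.336, 0.024]]
scene [483.70037766 245.93833693] [428.63421454  73.85611949]
[ 7.92286754e-02  2.23100876e-01  1.43941195e-01  1.49266161e+00
  2.51279722e-04 -1.45755612e+00]
```

View pics/w2.png

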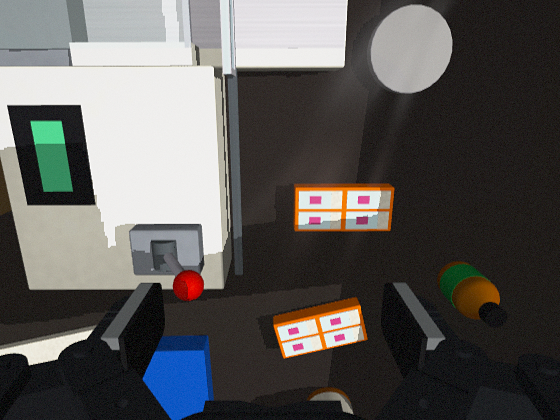

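Tray A's corners are at (294,185), (393,185), (391,231), (295,231). Tray B's are at (274,316), (358,299), (367,341), (283,357). The ball is at (188,285) and the door track edge at x≈237. I'll move further right to see the bays.

Request:
{"op": "move_arm", "data": {"moves": [0.0,-0.04,0.0,0.03,0.085,0.0,-0.08,0.0,0.03,0.085,0.0,-0.12,0.0,0.03,0.085,0.0,-0.15,0.0,0.03,0.085,0.0,-0.17,0.0,0.03,0.085,0.0,-0.17,0.0,0.03,0.085,0.0,-0.17,0.0,0.03,0.085]}}

```text
clock: 3.08
tcp_pos: [0.5191, -0.0498, 0.3294]
orientation: [0.0, -0.705, 0.709, 0.0]
wrist_force: [0.2, 0.1, -0.7]
finger_gap: 0.0851
grip_force: 0.0
```

```bash
python3 - <<'E'
from h import *
w=snap('wrist','w3');print(ray(w,(280,210)))
for n,c in (('A',[((124,51),(393,185)),((180,49),(391,231)),((185,167),(295,231)),((137,167),(294,185))]),('B',[((284,83),(358,299)),((335,70),(367,341)),((355,181),(283,357)),((307,192),(274,316))])):
    P=np.array([tri(('w1',a),('w2',b))[0] for a,b in c]);print(n,P.round(3).tolist(),P.mean(0).round(4)); v=P[2]+P[3]-P[0]-P[1];print(np.arctan2(v[1],v[0]))
im=cv2.imread('pics/w3.png');cv2.imwrite('pics/w3b.png',cv2.resize(im,(800,600),interpolation=cv2.INTER_CUBIC))
E
```

```text
(array([ 0.51842994, -0.12660474,  0.46430559]), array([-0.01856737,  0.2850246 , -0.95834035]))
A [[0.375, 0.151, 0.019], [0.375, 0.208, 0.022], [0.494, 0.203, 0.025], [0.494, 0.147, 0.016]] [0.4342 0.1773 0.0204]
-0.036771259938790817
B [[0.409, 0.313, 0.004], [0.399, 0.364, 0.027], [0.514, 0.389, 0.023], [0.527, 0.337, 0.005]] [0.4621 0.3507 0.0148]
0.20700881375760663
```

View pics/w3b.png

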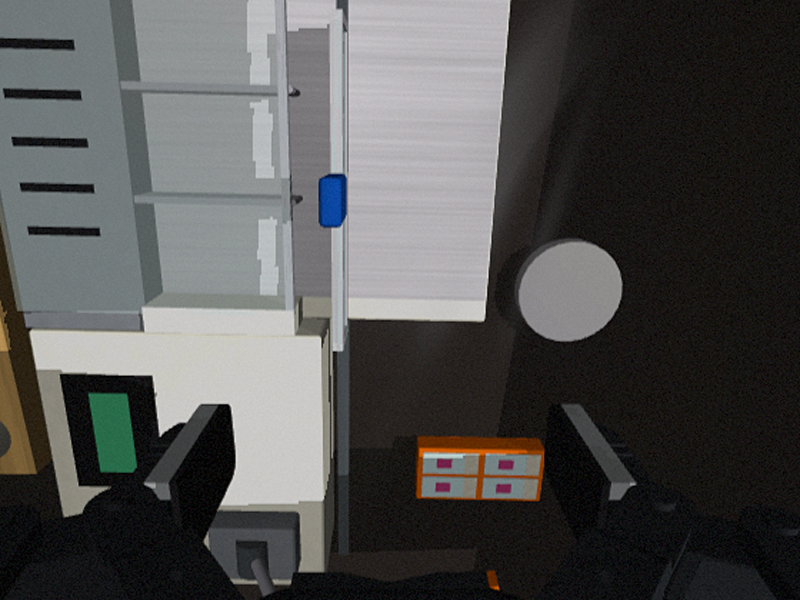

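```bash
python3 - <<'E'
from h import *
from scipy.optimize import least_squares
k=.7
D=[('w3',(488*k,299*k),(-.15,.135,.045)),('w3',(297*k,91*k),(0,-.0375,.077)),('w3',(297*k,199*k),(0,.0375,.077)),('w3',(325*k,335*k),(-.02,.135,.085)),
 ('w2',(188,285),(-.0034,.315,.1772)),('w2',(347,49),(-.15,.135,.045)),('w2',(229,289),(-.02,.37,.0)),('w2',(28,289),(.2,.37,.0)),('w2',(214,66),(-.02,.135,.085))]
S=[((72,355),(-.15,-.135,.045)),((248,207),(-.15,.135,.045)),((655,195),(.2,.37,.085)),((469,73),(-.0034,.315,.1772))]
D+=[('scene0',np.array(u)*.3+[210,150],m) for u,m in S]
f=lambda p:np.ravel([proj(n,T(m,p))[0]-u for n,u,m in D])
r=least_squares(f,[.58,-.13,0.],loss='soft_l1',f_scale=2);print(r.x);print(f(r.x).reshape(-1,2).round(1).tolist())
np.save('d.npy',r.x)
for u in ((319,185),(341,185),(319,227),(341,227)): print(atz('w3',np.array(u)*k,.138).round(4))
for d in(0,.01,.02): print(d,proj('w3',T([[-.033,d,.138]],r.x))/k, proj('scene0',T([[-.033,d,.138]],r.x)))
print('scene grip', np.array((271,240))*.3+[210,150])
print(T([[-.033,0,.138],[-.04,-.075,.045],[-.04,0,.045],[-.04,.075,.045],[-.0034,.315,.177]],r.x))
E
```

```text
[ 0.58302544 -0.12184695 -0.04226975]
[[-0.8, 17.6], [-1.9, -1.8], [-0.6, 2.2], [-1.3, 0.6], [-0.2, -0.6], [-0.9, 20.2], [1.9, -30.2], [38.0, -31.4], [1.3, -1.2], [-2.1, -2.3], [-0.4, -2.1], [0.3, -0.5], [-1.0, -0.3]]
[ 0.56   -0.1009  0.138 ]
[ 0.547  -0.1008  0.138 ]
[ 0.5612 -0.076   0.138 ]
[ 0.5478 -0.0759  0.138 ]
0 [[334.63452586 150.5640198 ]] [[284.07948846 226.14018262]]
0.01 [[334.54075166 168.29206539]] [[286.15798771 224.38492649]]
0.02 [[334.44872601 185.68954471]] [[288.21782896 222.64542671]]
scene grip [291.3 222. ]
[[ 0.55005492 -0.12045246  0.138     ]
 [ 0.53989188 -0.19508967  0.045     ]
 [ 0.54306117 -0.12015666  0.045     ]
 [ 0.54623046 -0.04522366  0.045     ]
 [ 0.59293948  0.19301536  0.177     ]]
```

```bash
python3 - <<'E'
from h import *
from scipy.optimize import least_squares
k=.7
D=[('w3',(485*k,320*k),(-.15,.135,.045)),('w3',(297*k,91*k),(0,-.0375,.077)),('w3',(297*k,199*k),(0,.0375,.077)),('w3',(325*k,335*k),(-.02,.135,.085)),
 ('w2',(188,285),(-.0034,.315,.1772)),('w2',(346,68),(-.15,.135,.045)),('w2',(214,66),(-.02,.135,.085))]
S=[((72,355),(-.15,-.135,.045)),((248,207),(-.15,.135,.045)),((655,195),(.2,.37,.085)),((469,73),(-.0034,.315,.1772))]
D+=[('scene0',np.array(u)*.3+[210,150],m) for u,m in S]
f=lambda p:np.ravel([proj(n,T(m,p))[0]-u for n,u,m in D])
r=least_squares(f,[.58,-.13,0.],loss='soft_l1',f_scale=2);print(r.x);print(f(r.x).reshape(-1,2).round(1).tolist())
np.save('d.npy',r.x)
for n,uv in (('w3',(330*k,206*k)),('scene0',(291.3,222))):
  q=least_squares(lambda d:proj(n,T([[-.033,d[0],.138]],r.x))[0]-uv,[.0]);print('door',n,q.x,q.fun)
print('grip tri',tri(('w3',(330*k,206*k)),('scene0',(291.3,222))))
print(T([[-.033,0.032,.138],[-.033,.235,.138]],r.x))
print('divider tri? mouth', T([[0,-.075,.045],[0,0,.045],[0,.075,.045]],r.x), env.get_state()['orientation'])
E
```

```text
[ 0.58324112 -0.1220335  -0.04079588]
[[1.3, 2.6], [-2.2, -2.0], [-0.8, 2.0], [-1.4, 0.4], [0.0, -0.8], [0.1, 0.7], [1.3, -1.4], [-2.1, -2.2], [-0.5, -2.0], [0.2, -0.5], [-1.1, -0.3]]
door w3 [0.03215616] [2.8330474  0.01039309]
door scene0 [0.03052352] [-0.93618091 -1.10511808]
grip tri (array([ 0.55421516, -0.08835101,  0.13347743]), [np.float64(0.0004028837924036751), np.float64(0.0004028837924038334)])
[[ 0.55157368 -0.08871423  0.138     ]
 [ 0.55985295  0.11411686  0.138     ]]
divider tri? mouth [[ 0.58018228 -0.1969711   0.045     ]
 [ 0.58324112 -0.1220335   0.045     ]
 [ 0.58629996 -0.0470959   0.045     ]] [ 1.08108604e-04 -7.05414650e-01  7.08794798e-01  3.09099191e-04]
```

Request:
{"op": "move_arm", "data": {"moves": [0.01,-0.01,0.0,-0.12,0.085,0.02,-0.02,0.0,-0.24,0.085,0.034,-0.0385,0.0,-0.36,0.085,0.034,-0.0385,-0.01,-0.48,0.085,0.034,-0.0385,-0.02,-0.6,0.085,0.034,-0.0385,-0.03,-0.72,0.085,0.034,-0.0385,-0.04,-0.84,0.085,0.034,-0.0385,-0.05,-0.96,0.085,0.034,-0.0385,-0.06,-1.08,0.085,0.034,-0.0385,-0.07,-1.2,0.085,0.034,-0.0385,-0.08,-1.32,0.085,0.034,-0.0385,-0.09,-1.44,0.085]}}

```text
clock: 4.13
tcp_pos: [0.5537, -0.0859, 0.239]
orientation: [0.0, -0.062, 0.998, 0.0]
wrist_force: [-0.7, 0.9, 0.3]
finger_gap: 0.0852
grip_force: 0.0
```

Request:
{"op": "move_arm", "data": {"moves": [0,0,-0.02,-0.1,0.085,0,0,-0.04,-0.166,0.085,0,0,-0.07,-0.166,0.085,0,0,-0.1,-0.166,0.085,0,0,-0.12,-0.166,0.085,0,0,-0.13,-0.166,0.085,0,0,-0.13,-0.166,0.085,0,0,-0.13,-0.166,0.0,0,0,-0.13,-0.166,0.0,0,0,-0.13,-0.166,0.0,0,0,-0.13,-0.166,0.0,0,0,-0.13,-0.166,0.0], "newtons": 25}}

```text
clock: 5.13
tcp_pos: [0.5547, -0.0884, 0.1107]
orientation: [0.001, 0.019, 1.0, -0.0]
wrist_force: [0.3, -0.7, 3.9]
finger_gap: 0.03
grip_force: 26.5
```

Request:
{"op": "move_arm", "data": {"moves": [0.001,0.02,0,0,0.0,0.002,0.045,0,0,0.0,0.003,0.07,0,0,0.0,0.004,0.095,0,0,0.0,0.005,0.12,0,0,0.0,0.006,0.145,0,0,0.0,0.007,0.17,0,0,0.0,0.008,0.19,0,0,0.0,0.0085,0.205,0,0,0.0,0.0085,0.205,0,0,0.0,0.0085,0.205,0,0,0.0,0.0085,0.205,0,0,0.0]}}

```text
clock: 6.13
tcp_pos: [0.5609, 0.1178, 0.1107]
orientation: [-0.001, 0.019, 1.0, 0.0]
wrist_force: [-7.5, 1.7, 9.1]
finger_gap: 0.0296
grip_force: 27.3
```

Request:
{"op": "move_arm", "data": {"moves": [0.0085,0,0,0,0.06,0.0,0,0,0,0.085,0.0,0,0.0,0,0.085,0,0,0.03,0,0.085,0,0,0.07,0,0.085,-0.03,0.015,0.08,0,0.085,-0.06,0.03,0.08,0,0.085,-0.09,0.045,0.08,0,0.085,-0.12,0.06,0.08,0,0.085,-0.127,0.0615,0.06,0,0.085,-0.127,0.0615,0.03,0,0.085,-0.127,0.0615,0.03,0,0.085]}}

```text
clock: 7.13
tcp_pos: [0.4313, 0.1779, 0.1355]
orientation: [-0.003, 0.019, 1.0, -0.001]
wrist_force: [-1.6, -0.4, -1.0]
finger_gap: 0.0846
grip_force: 0.0
```

```bash
python3 - <<'E'
from h import *
s=env.get_state();print(s['tcp_pos'],s['orientation'])
for n in('scene','side'): snap(n,n+'1')
a=cv2.imread('pics/scene1.png')[130:310,200:420];b=cv2.imread('pics/side1.png')[130:310,200:420]
cv2.imwrite('pics/ab.png',cv2.resize(np.hstack([a,b]),(800,327),interpolation=cv2.INTER_CUBIC))
E
```

```text
[0.43134002 0.1779492  0.13554881] [-3.24967131e-03  1.89718944e-02  9.99814450e-01 -7.57178395e-04]
```

View pics/ab.png

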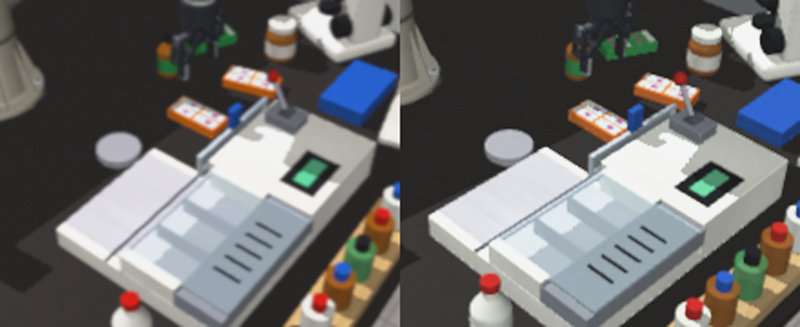

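The door is open and tray A is unmoved, around (197,117) in the left half of the picture. Going down on tray A.

Request:
{"op": "move_arm", "data": {"moves": [0.002,0,-0.03,0,0.085,0.002,0,-0.07,0,0.085,0.002,0,-0.1,0,0.085,0.002,0,-0.118,0,0.085,0.002,0,-0.123,0,0.085,0.002,0,-0.123,0,0.085,0.002,0,-0.123,0,0.0,0.002,0,-0.123,0,0.0,0.002,0,-0.123,0,0.0,0.002,0,-0.123,0,0.0,0.002,0,-0.123,0,0.0], "newtons": 60}}

```text
clock: 8.15
tcp_pos: [0.4393, 0.1788, 0.0186]
orientation: [0.002, 0.019, 1.0, 0.0]
wrist_force: [-0.0, 0.3, 5.1]
finger_gap: 0.054
grip_force: 63.2
```

Request:
{"op": "move_arm", "data": {"moves": [0,0,0.03,0,0.0,0,0,0.07,0,0.0,0,-0.03,0.09,0,0.0,0.0,-0.07,0.09,0,0.0,0.0,-0.11,0.09,0,0.0,0.01,-0.15,0.09,0,0.0,0.02,-0.19,0.09,0,0.0,0.03,-0.228,0.09,0,0.0,0.04,-0.266,0.09,0,0.0,0.05,-0.304,0.09,0,0.0,0.06,-0.342,0.09,0,0.0,0.068,-0.373,0.085,0,0.0]}}

```text
clock: 9.15
tcp_pos: [0.5069, -0.1982, 0.1036]
orientation: [0.002, 0.02, 1.0, -0.001]
wrist_force: [0.5, 0.9, -0.6]
finger_gap: 0.0541
grip_force: 65.1
```

Request:
{"op": "move_arm", "data": {"moves": [0,0,0,0,0,0,0,-0.015,0,0,0,0,-0.025,0,0,0,0,-0.033,0,0,0,0,-0.033,0,0]}}

```text
clock: 9.57
tcp_pos: [0.5039, -0.1932, 0.0668]
orientation: [-0.001, 0.019, 1.0, 0.001]
wrist_force: [-0.7, 1.2, -1.5]
finger_gap: 0.0541
grip_force: 65.1
```

```bash
python3 - <<'E'
from h import *
s=env.get_state();print(s['tcp_pos'],s['wrist_force'],s['finger_gap'])
for n in('scene','side'): snap(n,n+'2')
a=cv2.imread('pics/scene2.png')[130:310,200:420];b=cv2.imread('pics/side2.png')[130:310,200:420]
cv2.imwrite('pics/ab2.png',cv2.resize(np.hstack([a,b]),(800,327),interpolation=cv2.INTER_CUBIC))
E
```

```text
[ 0.50387459 -0.1932198   0.06677702] [-0.66665115  1.2071849  -1.53272369] 0.05410195368434039
```

View pics/ab2.png

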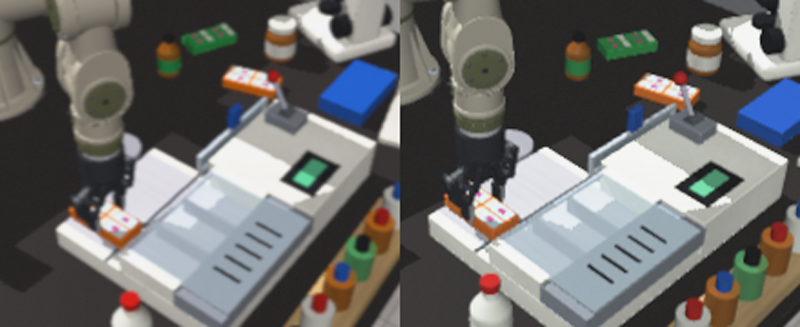

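Tray A is held squarely in front of the right bay. Setting it down, then pushing.

Request:
{"op": "move_arm", "data": {"moves": [0,0,-0.003,0,0,0,0,-0.003,0,0.07,0,0,-0.003,0,0.085,0,0,-0.003,0,0.085,0,0,0.02,0,0.085,0,0,0.05,0,0.05,-0.04,0.0015,0.05,0,0.0,-0.08,0.003,0.05,0,0.0,-0.11,0.0045,0.04,0,0.0,-0.11,0.0045,0.01,0,0.0,-0.11,0.0045,-0.006,0,0.0,-0.11,0.0045,-0.006,0,0.0]}}

```text
clock: 10.67
tcp_pos: [0.3931, -0.1889, 0.0604]
orientation: [-0.002, 0.02, 1.0, 0.001]
wrist_force: [0.3, 1.3, -0.0]
finger_gap: 0.0002
grip_force: 0.0
```

```bash
python3 - <<'E'
from h import *
s=env.get_state();print(s['tcp_pos'],s['wrist_force'],s['finger_gap'])
for n in('scene','side'): snap(n,n+'3')
a=cv2.imread('pics/scene3.png')[200:310,210:320];b=cv2.imread('pics/side3.png')[190:300,200:310]
cv2.imwrite('pics/ab3.png',cv2.resize(np.hstack([a,b]),(800,400),interpolation=cv2.INTER_CUBIC))
E
```

```text
[ 0.3930921  -0.18890659  0.06035331] [ 0.25498784  1.25649035 -0.01974608] 0.0001796006246009542
```

View pics/ab3.png

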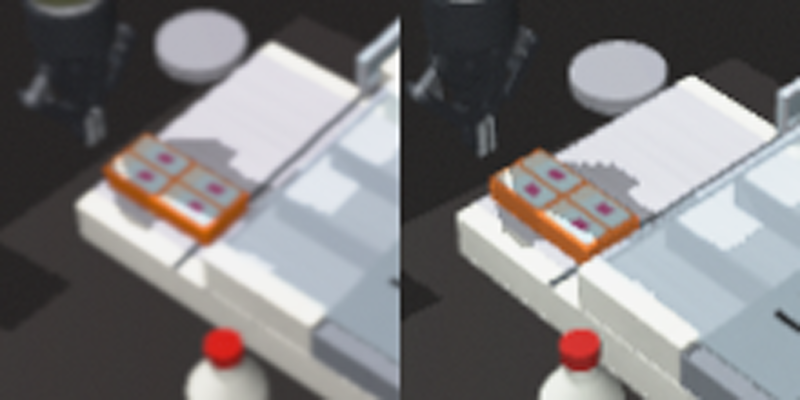

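Tray A lies straight before the right bay, its near end at (125,165) in the left half, with the closed fingers behind it.

Request:
{"op": "move_arm", "data": {"moves": [0.02,-0.001,0,0,0,0.04,-0.002,0,0,0,0.055,-0.002,0,0,0,0.07,-0.003,0,0,0,0.085,-0.0035,0,0,0,0.1,-0.004,0,0,0,0.115,-0.005,0,0,0,0.13,-0.005,0,0,0,0.143,-0.006,0,0,0,0.153,-0.006,0,0,0,0.158,-0.0065,0,0,0,0.158,-0.0065,0,0,0]}}

```text
clock: 11.77
tcp_pos: [0.5553, -0.197, 0.0635]
orientation: [0.001, 0.019, 1.0, -0.0]
wrist_force: [-0.1, -0.4, -0.2]
finger_gap: -0.0001
grip_force: 0.0
```

Request:
{"op": "move_arm", "data": {"moves": [0.004,0,0,0,0,0.008,0,0,0,0,0.011,-0.0005,0,0,0,0.011,-0.0005,0,0,0]}}

```text
clock: 12.1
tcp_pos: [0.5648, -0.1972, 0.0625]
orientation: [0.0, 0.019, 1.0, -0.0]
wrist_force: [1.1, -0.4, 0.7]
finger_gap: 0.0
grip_force: 0.0
```

Request:
{"op": "move_arm", "data": {"moves": [0.002,0,0,0,0,0.004,0,0,0,0,0.006,0,0,0,0,0.006,0,0,0,0]}}

```text
clock: 12.43
tcp_pos: [0.5655, -0.1969, 0.0619]
orientation: [-0.005, 0.02, 1.0, -0.0]
wrist_force: [-13.6, -1.2, 9.0]
finger_gap: 0.0001
grip_force: 6.9
```

```bash
python3 - <<'E'
from h import *
s=env.get_state();print(s['tcp_pos'],s['wrist_force'],s['finger_gap'])
for n in('scene','side'): snap(n,n+'4')
a=cv2.imread('pics/scene4.png')[170:310,210:350];b=cv2.imread('pics/side4.png')[160:300,200:340]
cv2.imwrite('pics/ab4.png',cv2.resize(np.hstack([a,b]),(800,400),interpolation=cv2.INTER_CUBIC))
d=np.load('d.npy')
for y in(-.028,.028):
  for x in (-.008,.112): print(proj('scene4',T([[x,-.075+y,.069]],d))[0], ((proj('scene4',T([[x,-.075+y,.069]],d))[0]-[210,170])*400/140).round())
E
```

```text
[ 0.56545659 -0.19687259  0.06191283] [-13.62337735  -1.17965894   8.98008588] 7.170114395045728e-05
[269.05798015 264.77649514] [169. 271.]
[300.24326072 284.84665389] [258. 328.]
[281.04670921 253.9679562 ] [203. 240.]
[311.99480469 272.97502697] [291. 294.]
```

View pics/ab4.png

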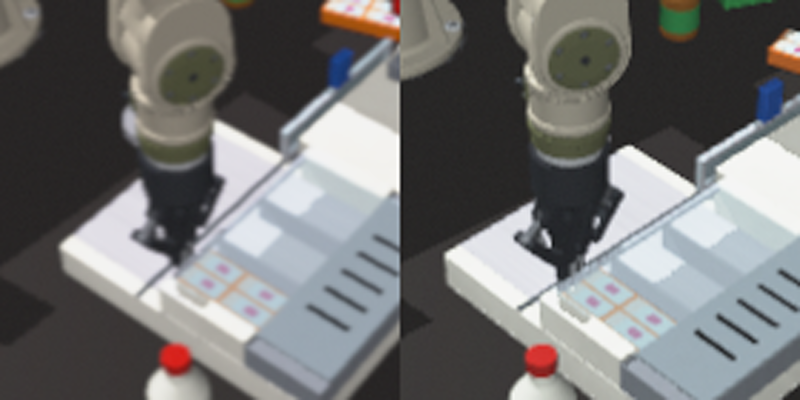

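Tray A is fully in the right bay, against the stop at 13.6 N. Retreating to look at tray B again.

Request:
{"op": "move_arm", "data": {"moves": [-0.03,0.001,0,0,0,-0.04,0.001,0.03,0,0.02,-0.05,0.001,0.07,0,0.04,-0.06,0.02,0.105,0,0.085,-0.06,0.05,0.13,0,0.085,-0.06,0.085,0.15,0.0,0.085,-0.06,0.12,0.17,0.0,0.085,-0.06,0.155,0.19,0.0,0.085,-0.06,0.19,0.21,0.0,0.085,-0.06,0.23,0.22,0.0,0.085,-0.06,0.27,0.22,0.0,0.085,-0.06,0.31,0.22,0,0.085]}}

```text
clock: 13.53
tcp_pos: [0.5107, 0.1147, 0.2838]
orientation: [0.002, 0.02, 1.0, 0.0]
wrist_force: [0.7, 0.5, -0.1]
finger_gap: 0.0851
grip_force: 0.0
```

Request:
{"op": "move_arm", "data": {"moves": [0,0.04,0,0,0.085,0,0.08,0,0,0.085,0,0.12,0,0,0.085,0,0.16,0,0,0.085,0,0.2,0,0,0.085,0,0.237,0,0,0.085,0,0.237,0,0,0.085,0,0.237,0,0,0.085,0,0.237,0,0,0.085]}}

```text
clock: 14.28
tcp_pos: [0.5101, 0.3498, 0.282]
orientation: [-0.0, 0.019, 1.0, -0.0]
wrist_force: [1.2, 0.4, 0.1]
finger_gap: 0.0851
grip_force: 0.0
```

```bash
python3 - <<'E'
from h import *
w=snap('wrist','w4');snap('scene','scene5')
im=w['pixels'][:,:,::-1]
h=cv2.cvtColor(im,cv2.COLOR_BGR2HSV);m=cv2.inRange(h,(8,180,120),(20,255,255))
m=cv2.morphologyEx(m,cv2.MORPH_CLOSE,np.ones((15,15)))
for c in cv2.findContours(m,0,2)[0]:
    if cv2.contourArea(c)>800:
        R=cv2.minAreaRect(c);B=cv2.boxPoints(R);P=np.array([atz('w4',u,.024) for u in B]);print(B.round().tolist(),P.round(3).tolist(),P.mean(0))
print(env.get_state()['tcp_pos'])
E
```

```text
[[229.0, 72.0], [284.0, 58.0], [315.0, 174.0], [260.0, 189.0]] [[0.409, 0.311, 0.024], [0.398, 0.364, 0.024], [0.513, 0.393, 0.024], [0.526, 0.335, 0.024]] [0.4615531  0.35069085 0.024     ]
[0.5104605  0.34868213 0.28249064]
```

View pics/w4.png

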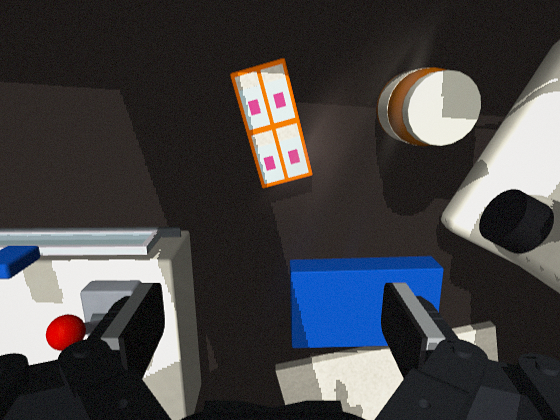

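Tray B hasn't moved: its corners are (232,72), (285,59), (311,174), (262,187), centre (0.4615, 0.351), yaw about 0.21. No third tray shows.

Request:
{"op": "move_arm", "data": {"moves": [-0.02,0.001,-0.03,0.1,0.085,-0.049,0.002,-0.06,0.2,0.085,-0.049,0.002,-0.1,0.255,0.085,-0.049,0.002,-0.14,0.255,0.085,-0.049,0.002,-0.18,0.255,0.085,-0.049,0.002,-0.22,0.255,0.085,-0.049,0.002,-0.25,0.255,0.085,-0.049,0.002,-0.266,0.255,0.085,-0.049,0.002,-0.266,0.255,0.085,-0.049,0.002,-0.266,0.255,0.0,-0.049,0.002,-0.266,0.255,0.0,-0.049,0.002,-0.266,0.255,0.0], "newtons": 60}}

```text
clock: 15.38
tcp_pos: [0.4634, 0.3524, 0.0191]
orientation: [0.002, -0.107, 0.994, 0.001]
wrist_force: [0.3, 0.6, -0.3]
finger_gap: 0.0541
grip_force: 63.5
```

Request:
{"op": "move_arm", "data": {"moves": [0,0,0,0,0,0,0,0,0,0]}}

```text
clock: 15.55
tcp_pos: [0.4633, 0.3526, 0.019]
orientation: [0.002, -0.108, 0.994, 0.001]
wrist_force: [-0.0, -1.6, 7.4]
finger_gap: 0.0546
grip_force: 64.3
```

Request:
{"op": "move_arm", "data": {"moves": [0,0,0.03,0,0.0,0,0,0.07,0,0.0,0,-0.03,0.095,-0.06,0.0,0.0,-0.07,0.095,-0.12,0.0,0.0,-0.11,0.095,-0.18,0.0,0.0,-0.15,0.095,-0.24,0.0,0.0,-0.19,0.095,-0.255,0.0,0.0,-0.23,0.095,-0.255,0.0,0.0,-0.27,0.095,-0.255,0.0,0.0,-0.31,0.095,-0.255,0.0,0.01,-0.35,0.095,-0.255,0.0,0.02,-0.385,0.095,-0.255,0.0]}}

```text
clock: 16.55
tcp_pos: [0.4812, -0.0354, 0.1125]
orientation: [0.001, 0.02, 1.0, -0.0]
wrist_force: [1.0, 1.2, -0.4]
finger_gap: 0.0541
grip_force: 64.1
```

Request:
{"op": "move_arm", "data": {"moves": [0.008,-0.03,0,0,0,0.016,-0.06,0,0,0,0.024,-0.086,0,0,0,0.024,-0.086,-0.02,0,0,0.024,-0.086,-0.035,0,0,0.024,-0.086,-0.044,0,0,0.024,-0.086,-0.044,0,0,0.024,-0.086,-0.046,0,0]}}

```text
clock: 17.22
tcp_pos: [0.5053, -0.1188, 0.0658]
orientation: [0.0, 0.019, 1.0, 0.0]
wrist_force: [0.0, 0.3, -1.7]
finger_gap: 0.0543
grip_force: 64.1
```

Request:
{"op": "move_arm", "data": {"moves": [0,0,-0.002,0,0,0,0,-0.002,0,0.07,0,0,-0.002,0,0.085,0,0,-0.002,0,0.085,0,0,0.02,0,0.085,0,0,0.05,0,0.05,-0.04,0.0015,0.05,0,0.0,-0.08,0.003,0.05,0,0.0,-0.11,0.0045,0.04,0,0.0,-0.11,0.0045,0.01,0,0.0,-0.11,0.0045,-0.005,0,0.0,-0.11,0.0045,-0.005,0,0.0]}}

```text
clock: 18.22
tcp_pos: [0.3931, -0.1136, 0.0586]
orientation: [-0.001, 0.02, 1.0, 0.001]
wrist_force: [0.3, 0.8, -0.6]
finger_gap: 0.0001
grip_force: 0.0
```

```bash
python3 - <<'E'
from h import *
s=env.get_state();print(s['tcp_pos'],s['wrist_force'],s['finger_gap'])
for n in('scene','side'): snap(n,n+'6')
a=cv2.imread('pics/scene6.png')[170:310,210:350];b=cv2.imread('pics/side6.png')[160:300,200:340]
cv2.imwrite('pics/ab6.png',cv2.resize(np.hstack([a,b]),(800,400),interpolation=cv2.INTER_CUBIC))
E
```

```text
[ 0.39313706 -0.11364682  0.05864018] [ 0.26895193  0.75452298 -0.61358426] 0.0001401047902542604
```

View pics/ab6.png

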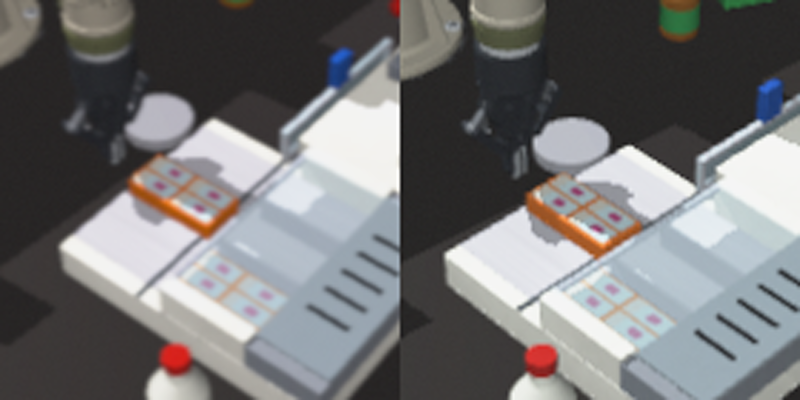

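Tray B lies straight before the middle bay, at (185,195) in the left half. Pushing it in.

Request:
{"op": "move_arm", "data": {"moves": [0.02,-0.001,0.002,0,0,0.04,-0.002,0.002,0,0,0.055,-0.002,0.002,0,0,0.07,-0.003,0.002,0,0,0.085,-0.0035,0.002,0,0,0.1,-0.004,0.002,0,0,0.115,-0.005,0.002,0,0,0.13,-0.005,0.002,0,0,0.143,-0.006,0.002,0,0,0.153,-0.0065,0.002,0,0,0.16,-0.007,0.002,0,0,0.16,-0.007,0.002,0,0]}}

```text
clock: 19.32
tcp_pos: [0.5578, -0.122, 0.0635]
orientation: [0.001, 0.019, 1.0, -0.0]
wrist_force: [0.3, -0.2, -0.5]
finger_gap: 0.0003
grip_force: 0.0
```

Request:
{"op": "move_arm", "data": {"moves": [0.004,0,0,0,0,0.008,0,0,0,0,0.012,-0.0005,0,0,0,0.015,-0.0005,0,0,0,0.017,-0.0005,0,0,0]}}

```text
clock: 19.73
tcp_pos: [0.5678, -0.1219, 0.0619]
orientation: [-0.005, 0.02, 1.0, -0.0]
wrist_force: [-17.5, -0.6, 11.4]
finger_gap: -0.0
grip_force: 8.3
```

Request:
{"op": "move_arm", "data": {"moves": [-0.03,0.001,0,0,0,-0.04,0.001,0.03,0,0.0,-0.04,0.001,0.07,0,0.04,-0.04,0.02,0.11,0,0.085,-0.04,0.06,0.12,0,0.085,-0.03,0.1,0.12,0,0.085,-0.02,0.14,0.12,0,0.085,-0.015,0.18,0.12,0,0.085,-0.011,0.215,0.12,0,0.085,-0.011,0.239,0.12,0,0.085,-0.011,0.239,0.12,0,0.085,-0.011,0.239,0.12,0,0.085]}}

```text
clock: 20.73
tcp_pos: [0.5612, 0.1182, 0.1823]
orientation: [0.0, 0.018, 1.0, -0.0]
wrist_force: [0.7, -0.3, 0.8]
finger_gap: 0.0848
grip_force: 0.0
```

```bash
python3 - <<'E'
from h import *
s=env.get_state();print(s['tcp_pos'],s['wrist_force'])
for n in('scene','side'): snap(n,n+'7')
a=cv2.imread('pics/scene7.png')[130:310,200:420];b=cv2.imread('pics/side7.png')[130:310,200:420]
cv2.imwrite('pics/ab7.png',cv2.resize(np.hstack([a,b]),(800,327),interpolation=cv2.INTER_CUBIC))
E
```

```text
[0.56120788 0.11824179 0.18231982] [ 0.67495828 -0.28902907  0.82877868]
```

View pics/ab7.png

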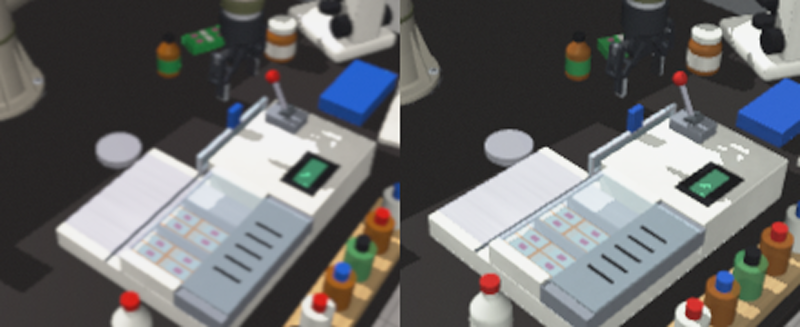

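Both trays sit in their bays, at (160,245) and (195,222). Closing the door.

Request:
{"op": "move_arm", "data": {"moves": [0,0,-0.03,0,0.085,0,0,-0.06,0,0.085,0,0,-0.071,0,0.085,0,0,-0.071,0,0.085,0,0,-0.071,0,0.0,0,0,-0.071,0,0.0,0,0,-0.071,0,0.0,0,0,-0.071,0,0.0,0,0,-0.071,0,0.0,0,0,-0.071,0,0.0], "newtons": 30}}

```text
clock: 21.67
tcp_pos: [0.5623, 0.117, 0.1128]
orientation: [0.001, 0.019, 1.0, 0.0]
wrist_force: [-0.3, -0.9, 5.8]
finger_gap: 0.0295
grip_force: 30.8
```

Request:
{"op": "move_arm", "data": {"moves": [-0.001,-0.025,0,0,0,-0.002,-0.05,0,0,0,-0.003,-0.075,0,0,0,-0.0035,-0.1,0,0,0,-0.0045,-0.125,0,0,0,-0.005,-0.15,0,0,0,-0.006,-0.175,0,0,0,-0.007,-0.2,0,0,0,-0.0075,-0.22,0,0,0,-0.008,-0.232,0,0,0,-0.008,-0.238,0,0,0,-0.008,-0.238,0,0,0]}}

```text
clock: 22.67
tcp_pos: [0.5551, -0.1199, 0.1128]
orientation: [0.002, 0.019, 1.0, 0.002]
wrist_force: [3.2, 7.3, 7.1]
finger_gap: 0.0293
grip_force: 31.7
```

Request:
{"op": "move_arm", "data": {"moves": [0,-0.002,0,0,0,0,-0.004,0,0,0,0,-0.004,0,0,0]}}

```text
clock: 22.92
tcp_pos: [0.5551, -0.1199, 0.1127]
orientation: [0.002, 0.017, 1.0, 0.005]
wrist_force: [4.8, 20.0, 9.1]
finger_gap: 0.0297
grip_force: 33.0
```

The door is at its stop: it didn't move further and the force rose. Next the release, then the switch.

Request:
{"op": "move_arm", "data": {"moves": [0,0.004,0,0,0,0,0.005,0,0,0.07,0,0.005,0,0,0.085,0,0.005,0,0,0.085,0,0.005,0.03,0,0.085,-0.01,0.005,0.065,0,0.085,-0.02,0.03,0.09,0,0.0,-0.025,0.07,0.09,0,0.0,-0.025,0.11,0.09,0,0.0,-0.025,0.15,0.09,0,0.0,-0.025,0.19,0.09,0,0.0,-0.025,0.23,0.09,0,0.0]}}

```text
clock: 23.92
tcp_pos: [0.5276, 0.1061, 0.2011]
orientation: [-0.0, 0.02, 1.0, -0.0]
wrist_force: [0.2, -0.4, 0.1]
finger_gap: 0.0121
grip_force: 0.0
```

Request:
{"op": "move_arm", "data": {"moves": [0,0.04,0,0,0,0,0.08,0,0,0,0,0.089,0,0,0,0,0.089,0,0,0,0,0.089,0,0,0]}}

```text
clock: 24.33
tcp_pos: [0.5279, 0.1937, 0.2007]
orientation: [-0.001, 0.019, 1.0, -0.001]
wrist_force: [0.4, -0.8, 0.7]
finger_gap: 0.0002
grip_force: 0.0
```

```bash
python3 - <<'E'
from h import *
s=env.get_state();print(s['tcp_pos'],s['wrist_force'])
for n in('scene','side'): snap(n,n+'8')
a=cv2.imread('pics/scene8.png')[130:310,200:420];b=cv2.imread('pics/side8.png')[130:310,200:420]
cv2.imwrite('pics/ab8.png',cv2.resize(np.hstack([a,b]),(800,327),interpolation=cv2.INTER_CUBIC))
P=[]
for n in('scene8','side8'):
    im=cv2.imread(f'pics/{n}.png')[140:200,330:380];h=cv2.cvtColor(im,cv2.COLOR_BGR2HSV)
    m=cv2.inRange(h,(0,170,90),(4,255,255))|cv2.inRange(h,(174,170,90),(180,255,255));ys,xs=np.nonzero(m);P.append((n,(xs.mean()+330,ys.mean()+140)));print(len(xs),P[-1])
print('ball',tri(*P))
E
```

```text
[0.52785979 0.19368303 0.20070151] [ 0.35206853 -0.80567637  0.70542033]
34 ('scene8', (np.float64(349.52941176470586), np.float64(171.58823529411765)))
43 ('side8', (np.float64(353.7674418604651), np.float64(172.81395348837208)))
ball (array([0.58437592, 0.20951488, 0.16460687]), [np.float64(0.0007631142305337685), np.float64(0.0007631142305336218)])
```

View pics/ab8.png

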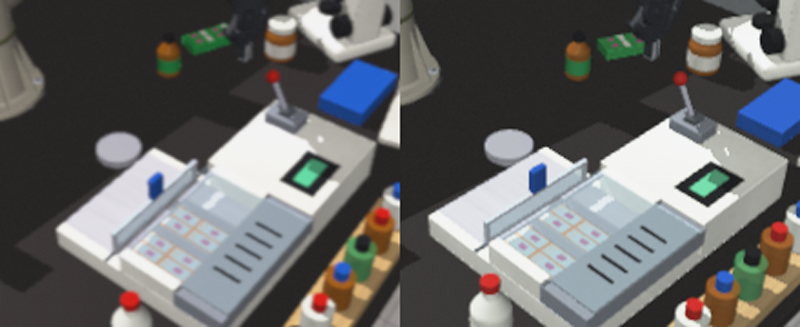

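The door is shut and the ball's ray agrees with the model position (0.592, 0.194, 0.177). Pushing the switch.

Request:
{"op": "move_arm", "data": {"moves": [0,0,-0.02,0,0,0,0,-0.032,0,0,0.02,0,-0.032,0,0,0.04,-0.001,-0.032,0,0,0.055,-0.002,-0.032,0,0,0.07,-0.002,-0.032,0,0,0.085,-0.003,-0.032,0,0,0.1,-0.003,-0.032,0,0,0.112,-0.004,-0.032,0,0,0.12,-0.004,-0.032,0,0,0.12,-0.004,-0.032,0,0]}}

```text
clock: 25.35
tcp_pos: [0.6458, 0.1872, 0.1681]
orientation: [-0.004, 0.021, 1.0, -0.0]
wrist_force: [-8.1, -0.6, 3.0]
finger_gap: -0.0001
grip_force: 4.3
```

At the end stop, so I'll retreat and check.

Request:
{"op": "move_arm", "data": {"moves": [-0.03,0.001,0,0,0,-0.065,0.002,0.01,0,0,-0.1,0.003,0.04,0,0,-0.13,0.01,0.07,0,0,-0.16,0.03,0.09,0,0,-0.16,0.05,0.1,0,0,-0.16,0.05,0.1,0,0,-0.16,0.05,0.1,0,0]}}

```text
clock: 26.02
tcp_pos: [0.4889, 0.2392, 0.2706]
orientation: [0.001, 0.02, 1.0, 0.0]
wrist_force: [-0.6, 0.2, -0.2]
finger_gap: 0.0004
grip_force: 0.0
```

```bash
python3 - <<'E'
from h import *
for n in('scene','side'): snap(n,n+'9')
a=cv2.imread('pics/scene9.png')[130:310,200:420];b=cv2.imread('pics/side9.png')[130:310,200:420]
cv2.imwrite('pics/ab9.png',cv2.resize(np.hstack([a,b]),(800,327),interpolation=cv2.INTER_CUBIC))
d=np.load('d.npy')
print((proj('scene9',T([[-.033,0,.138],[.0734,.315,.177]],d))-[200,130])/.55,(proj('side9',T([[-.033,0,.138],[.0734,.315,.177]],d))-[200,130])/.55+[400,0])
E
```

```text
[[152.88678727 174.93010066]
 [307.37080646  91.24231146]] [[534.05546343 165.2602305 ]
 [713.62086768  96.02124582]]
```

View pics/ab9.png

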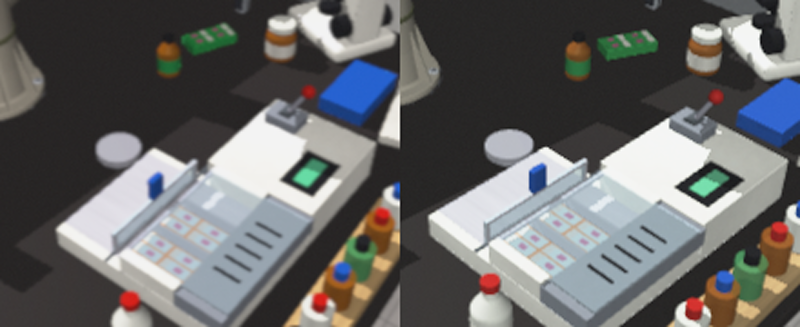

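The ball is at (309,91), where it should be for "on". The grip is at (155,176), matching shut, and both trays are in. Handing in.

```bash
python3 -c "
from workcell import env
print(env.hand_in())"
```

```text
the job is handed in; nothing more can be done
None
```

I handed the job in at about 26 s of robot time, and the pictures showed both trays I found (no third was visible) in the right and middle bays, pushed to the back stop, with the door shut and the switch on; the hand-in returned no verdict.

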